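# Lay out the actuator kit from its stack

## Robot

A 7-joint arm with a two-finger parallel gripper is mounted at the origin on the work surface. World frame = base frame: x ahead of the robot, y to its left, z up, the work surface at z = 0. Lengths are in m, angles in rad, forces in N, time in s.
With the tool pointing down it reaches from about 0.4 to 0.875 m from the base axis. Payload 19.3 kg.
Tool frame: the origin (TCP) lies midway between the tips of the shut fingers; the grasp point (between the pads) lies 19 mm behind it; x points along the fingers, y is the direction in which the jaws open and shut, and the axes are right-handed (so a half turn about x gives the same grasp; the last joint's range is limited). The gripper opens to 85 mm and grips with 20 to 120 N. Pads are 22 mm wide; open, the fingers measure 114 mm over their backs; the gripper's body (76 mm by 85 mm) begins 54 mm behind the grasp point. The pads swing forward as they close: fully open they stand 13 mm farther back than shut.
Start: joints at [1.229, 0.521, -0.036, 1.599, 0.021, 1.021, -0.113], TCP at [0.168, -0.602, 0.231] pointing down, gripper open.
Joint ranges: [-2.91, 2.91], [-0.3, 2.13], [-1.5, 1.42], [0.17, 2.43], [-1.26, 4.41], [0.16, 1.93], [-2.52, 2.52]. Speed limits (rad/s): [1.89, 1.89, 2.39, 2.39, 3.01, 3.01, 3.01].

## Interface

Orientations are given as [roll, pitch, yaw] about the fixed x, y, z axes, in that order (R = Rz(yaw) Ry(pitch) Rx(roll)).
In Python, from workcell import telemetry, vision, workorder gives the robot as it stands. The module is installed in compiled form; this text tells all that it offers.
- The arm moves only by the tool play_rows, never from a script. Its argument "deltas" is a list of rows, each a list of 7 numbers: the shift along the world's x, y, z in mm, then the turn, a rotation vector about the world's x, y, z in degrees, then the finger opening in mm, from 0 to 85.4. In form: [[x, y, z, wx, wy, wz, jaw], ...]. A call has 1 to 8 rows; each row shifts and turns the commanded pose from where the row before left it; what a row does not reach is not made up. A row lasts 1/8 s, in which the tool goes at most 62.5 mm and 10.7 degrees, less where a joint would pass 70% of its speed; a pose out of reach is approached as far as the arm can. A call with a gripper value outside its range is refused whole. The fingers move at their own pace and stop on an object; "grip_force" is the grip in N (left out, the last holds). Time passes only in rows, so rows that do not move let the fingers close. It gives the time, the measured TCP pose, the force and the opening at its end, in the units of the state.
- telemetry.observe(): the state, without advancing time (a new reading comes with each control period).
- vision.grab_frame(name): name is "scene" or "top" or "wrist"; returns the picture (400x640x3 uint8, red, green, blue); there is no depth.
- vision.camera_info(name): a dict with "mtx" (3x3 intrinsics, pixels), "rvec" (rotation vector, rad) and "tvec" (3), from world to camera coordinates, as OpenCV has them. Camera axes: x right, y down, z forward; pixel columns grow to the right and rows downward; lengths in m; the calibration is good to about 2 mm. A picture is of the moment at which its call begins: read the wrist's pose just before it. camera_info takes no time and is no camera call; for the wrist camera it gives the pose at the moment of the call.
- workorder.job_done(): hands the job in, once; it reports no verdict.
The state is a dict: "clock": time; "qpos": joint angles; "qd": joint speeds; "joint_efforts": joint torques, N m; "position": TCP position; "tool_rot": TCP orientation; "force": force on the tool from outside, world axes, zero at the start; "moment": the same for the moment, N m; "grip_width": finger opening in m.
Only numpy, scipy, OpenCV 4.12 (cv2) and the standard library are available. Lean on these libraries where they do the work, as an engineer would, in place of code of your own. Each camera call takes 0.05 s, during which the arm holds its last target. There are 200 camera calls.

## Task

The four parts of a valve actuator stand stacked on the bench: take the stack apart and lay each part in the nest whose rim matches its outline - the long oval housing, the big round flange, the hexagonal block and the small round sleeve - flat on the nest floor inside the rim. Keep the parts upright, set them down gently without dropping them, and leave the screwdriver and the brass fitting where they are.

Things in the scene. Friction and masses are not known exactly. Their poses are not given: they have to be found in the camera images.
- housing: Grey oval housing, foot of the stack, flat on the bench: 60 mm wide (x), 140 mm long (y), 32 mm high; sides parallel over the middle 80 mm, ends half-round (radius 30 mm). Origin: centre of its underside; z up. About 0.55 kg. Flange and hexagonal block stand side by side on it, 38 mm from its middle along +y and -y, either way round.
- flange: Bright steel round flange: plain cylinder 52 mm in diameter, 28 mm high, dark bore and ring of six dark holes drawn on its top. Stands on the housing. Origin: centre of its underside; z along its axis, up. About 0.36 kg.
- hexnut: Aluminium hexagonal block, 44 mm across flats (51 mm across corners), 28 mm high, with a dark bore drawn on its top. Stands on the housing beside the flange, its yaw within about 0.25 rad of the housing's. Origin: centre of its underside; z up; its x axis is normal to one pair of flats. About 0.13 kg.
- sleeve: Dark steel round sleeve, 28 mm in diameter, 34 mm high, with a black bore drawn on its top. Stands on top of the flange or of the hexagonal block, whichever is at the housing's +y end; it is the top of the stack (94 mm above the bench). Origin: centre of its underside; z along its axis, up. About 0.11 kg.
- nest_long: Fixed white plate 94 x 174 mm, 10 mm thick, bearing a grey rim 6 mm wide and 4 mm high (rim top at z = 14 mm) round an oval recess 76 mm wide (x) and 156 mm long (y). Nest for the housing. Origin: centre of its underside, on the bench; z up; nest floor at z = 10 mm. The housing may lie either way round. Finger tips 8 mm or more above the part's underside clear the rim.
- nest_round: Fixed white plate 90 x 90 mm, 10 mm thick, bearing a grey rim 6 mm wide and 4 mm high (rim top at z = 14 mm) round a round recess 68 mm in diameter (the larger of the two round ones). Nest for the flange. Origin: centre of its underside, on the bench; z up; nest floor at z = 10 mm. Finger tips 8 mm or more above the part's underside clear the rim.
- nest_hex: Fixed white plate 90 x 90 mm, 10 mm thick, bearing a grey rim 6 mm wide and 4 mm high (rim top at z = 14 mm) round a hexagonal recess 60 mm across flats. Nest for the hexagonal block. Origin: centre of its underside, on the bench; z up; nest floor at z = 10 mm. Flats normal to x; the block fits at any yaw. Finger tips 8 mm or more above the part's underside clear the rim.
- nest_small: Fixed white plate 90 x 90 mm, 10 mm thick, bearing a grey rim 6 mm wide and 4 mm high (rim top at z = 14 mm) round a round recess 44 mm in diameter (the smaller of the two round ones). Nest for the sleeve. Origin: centre of its underside, on the bench; z up; nest floor at z = 10 mm. Finger tips 8 mm or more above the part's underside clear the rim.
- screwdriver: Loose screwdriver lying on the bench on the robot's right, about 170 mm long and 26 mm high, along x with its handle toward the robot. To be left alone. Origin: its middle, on the bench.
- fitting: Loose brass pipe fitting standing on the bench far out in the middle: hexagon 27 mm across flats, 36 mm high. To be left alone. Origin: centre of its underside.
Not all that is in view belongs to the job. Leave any pink look-alike of the nest_round alone.

How it is judged:
By the outcome, as a careful person would: the job done as asked, in the order asked, and still so for the second after the job is handed in, with the robot touching nothing.
It also fails if it takes over 112 s, if anything falls off the work surface, if the arm or the gripper's body presses on something with over 40 N, if the wrist force passes 120 N, or if a joint passes its speed limit or range.

## Working session

There is one attempt and no reset: what is moved stays moved. The work goes in short steps, Python scripts to look and compute and a tool call to move; the robot and the scene stay as the last step left them, time stands still between calls to the robot, and variables do not carry over. Pictures are saved under pics/ and viewed, about 12 in all and at most 16, crops included, and the job is handed in when it is done.

Besides the shell and the picture viewer there is one more tool, called after ">>>" by a JSON object that holds its "api" and its "payload". play_rows: Moves the arm, as the interface text tells. Its arguments: {"type":"object","properties":{"deltas":{"type":"array","items":{"type":"array","items":{"type":"number"}}},"grip_force":{"type":"number"}},"required":["deltas"]}

```bash
mkdir -p pics
python3 - <<'E'
from workcell import telemetry, vision
import cv2
print(telemetry.observe())
for n in("scene","top"):
    im=vision.grab_frame(n); cv2.imwrite(f"pics/{n}0.png",im[:,:,::-1]); 
    print(n,vision.camera_info(n))
E
```

```text
{'clock': 0.0, 'qpos': array([ 1.22881298,  0.52201645, -0.03632992,  1.5999877 ,  0.02120508,
        1.02106878, -0.11278935]), 'qd': array([ 2.29338034e-03,  4.15816641e-04, -7.45290617e-04, -4.77388381e-05,
       -1.83387150e-03, -2.40625876e-03,  1.64485215e-04]), 'joint_efforts': array([ 1.73776127e-03, -9.27094388e+01,  1.98136233e+00, -3.69932055e+01,
        1.80428725e-02,  8.07301782e-03,  1.56537243e-05]), 'position': array([ 0.16766141, -0.60176009,  0.23073145]), 'tool_rot': array([-1.49800648,  1.56970118,  1.91537467]), 'force': array([0.39345222, 0.00838275, 0.08921253]), 'moment': array([-0.01100344, -0.00265709,  0.00630825]), 'grip_width': 0.08544631954413405}
scene {'mtx': array([[463.74220068,   0.        , 325.1053456 ],
       [  0.        , 463.74220068, 194.12077513],
       [  0.        ,   0.        ,   1.        ]]), 'rvec': array([ 1.3890929 ,  2.09998289, -0.92702343]), 'tvec': array([ 0.13940818, -0.24685605,  1.51199785])}
top {'mtx': array([[466.69989139,   0.        , 323.42225942],
       [  0.        , 466.69989139, 204.67520791],
       [  0.        ,   0.        ,   1.        ]]), 'rvec': array([ 2.1750486 , -2.16503608,  0.1118655 ]), 'tvec': array([0.0213801 , 0.49035662, 1.29301006])}
```

View pics/scene0.png

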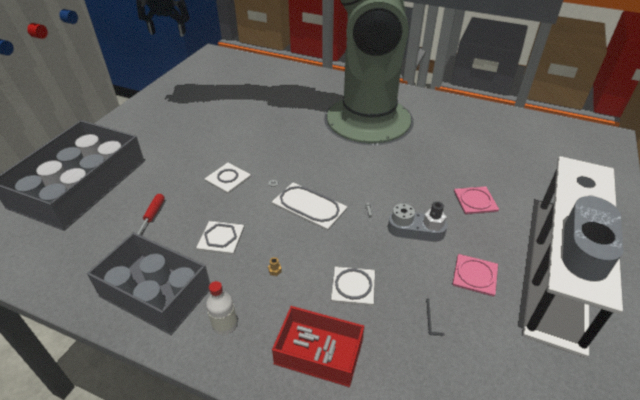

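View pics/top0.png

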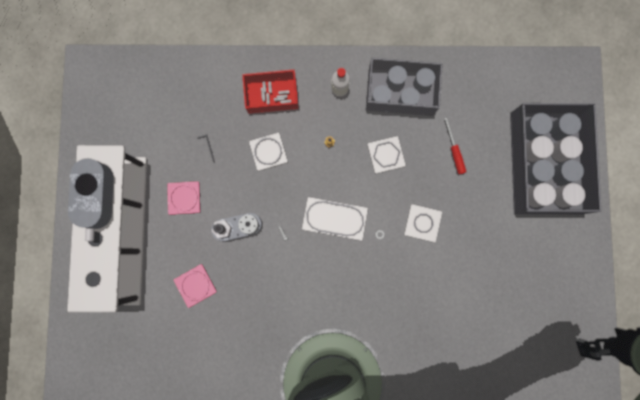

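The scene camera shows the stack at about (418,218), with the dark sleeve at (437,212) and the flange at (404,212). In the top camera the stack is at (237,228). In the top camera the nests are: round (268,151), hex (386,154), long (335,218), small (424,223).

What could be mistaken for a target:
- **Pink decoys:** top (184,197) and (195,286), left alone.
- **Small ring:** (380,234).
- **Cylinders:** in the crates and on the rack, left alone.

```bash
cat > h.py <<'E'
import numpy as np, cv2
from workcell import telemetry, vision
def P(c):
    i=vision.camera_info(c) if isinstance(c,str) else c
    R=cv2.Rodrigues(i["rvec"])[0]; return i["mtx"],R,np.array(i["tvec"]).ravel()
def proj(c,X):
    K,R,t=P(c); x=(K@(R@np.atleast_2d(X).T+t[:,None])); return (x[:2]/x[2]).T
def onz(c,uv,z):
    K,R,t=P(c); C=-R.T@t; d=R.T@np.linalg.solve(K,[uv[0],uv[1],1]); return C+d*(z-C[2])/d[2]
def tri(c1,u1,c2,u2):
    A=[];b=[]
    for c,u in((c1,u1),(c2,u2)):
        K,R,t=P(c);C=-R.T@t;d=R.T@np.linalg.solve(K,[u[0],u[1],1]);d/=np.linalg.norm(d)
        M=np.eye(3)-np.outer(d,d);A.append(M);b.append(M@C)
    X=np.linalg.lstsq(np.vstack(A),np.hstack(b),rcond=None)[0]
    return X, np.abs(proj(c1,X)-u1).max()
def crop(im,cx,cy,w,h,s):
    x0,y0=int(cx-w/2),int(cy-h/2); c=cv2.resize(im[y0:y0+h,x0:x0+w],None,fx=s,fy=s,interpolation=cv2.INTER_CUBIC)
    for k in range(0,w,10): cv2.line(c,(k*s,0),(k*s,6),(0,255,255),1); cv2.putText(c,str(x0+k),(k*s,16),0,.33,(0,255,255),1)
    for k in range(0,h,10): cv2.line(c,(0,k*s),(6,k*s),(0,255,255),1); cv2.putText(c,str(y0+k),(8,k*s+4),0,.33,(0,255,255),1)
    return c
E
python3 - <<'E'
from h import *
for n,cs in(("top",[(237,228),(268,151),(386,154),(335,218),(424,223)]),("scene",[(419,217),(353,285),(220,236),(310,205),(228,176)])):
    im=cv2.imread(f"pics/{n}0.png")
    t=[crop(im,*c,64 if i!=3 or n=="top" else 64,54,4) for i,c in enumerate(cs)]
    t=[crop(im,*cs[i],80,54,5) if i==3 else crop(im,*cs[i],80,54,5) for i in range(5)]
    # nests: white plate mask -> outer quad & centroid
    for i,c in enumerate(cs):
        if i==0: continue
        m=(im.min(2)>150).astype(np.uint8)
        x0,y0=c[0]-45,c[1]-35; sub=np.zeros_like(m); sub[y0:y0+70,x0:x0+90]=m[y0:y0+70,x0:x0+90]
        k=cv2.morphologyEx(sub,cv2.MORPH_CLOSE,np.ones((5,5)))
        ct=max(cv2.findContours(k,cv2.RETR_EXTERNAL,cv2.CHAIN_APPROX_NONE)[0],key=cv2.contourArea)
        (cx,cy),wh,a=cv2.minAreaRect(ct); M=cv2.moments(cv2.convexHull(ct))
        ap=cv2.approxPolyDP(cv2.convexHull(ct),4,True)[:,0]
        X=[onz(n,p,.01)[:2] for p in ap]
        print(n,i,"cen px",round(M["m10"]/M["m00"],1),round(M["m01"]/M["m00"],1),"corners",np.round(np.array(X)*1000).astype(int).tolist())
    g=np.vstack([np.hstack(t[:2]),np.hstack([t[0 if 0 else 2],t[3]])])
    cv2.imwrite(f"pics/{n}_m.png",g)
E
```

```text
top 1 cen px 267.8 151.0 corners [[703, 156], [618, 129], [594, 218], [676, 240]]
top 2 cen px 386.1 154.2 corners [[693, -189], [608, -211], [584, -127], [669, -102]]
top 3 cen px 334.6 218.2 corners [[511, 71], [486, -98], [394, -86], [422, 84]]
top 4 cen px 422.9 222.9 corners [[495, -227], [472, -315], [387, -290], [409, -205]]
scene 1 cen px 353.0 284.7 corners [[622, 132], [595, 218], [678, 243], [703, 161]]
scene 2 cen px 220.0 236.3 corners [[611, -208], [588, -122], [674, -101], [694, -186]]
scene 3 cen px 309.5 204.5 corners [[480, -99], [394, -80], [429, 87], [517, 71]]
scene 4 cen px 227.1 176.4 corners [[388, -288], [415, -204], [496, -224], [470, -310]]
```

View pics/top_m.png

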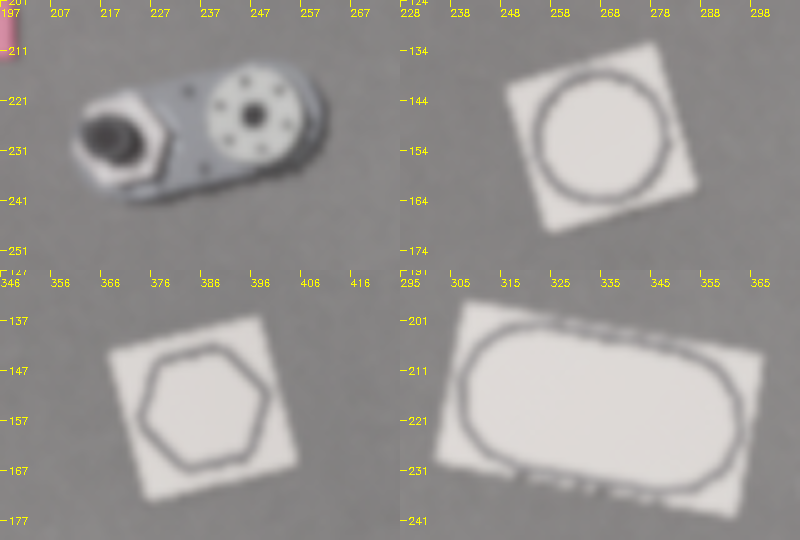

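View pics/scene_m.png

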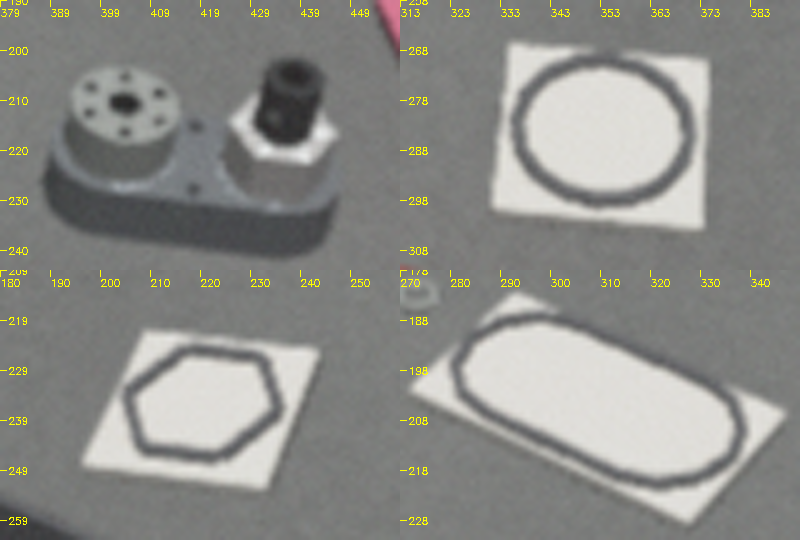

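The crops show the dark sleeve on the hex block at the +y (left) end, with its bore at top (217.4,227.8) and scene (437.8,204.4). The flange bore is at top (247.8,224.2) and scene (404,210.6). The four white nests are clear.

Run:
```python
from h import *
for n,a,b,z in [("sleeve",(217.4,227.8),(437.8,204.4),.094),("flange",(247.8,224.2),(404,210.6),.060),("hex",(221.2,228.6),(435.6,215.6),.060),
 ("round",(267.8,151),(353,284.7),.01),("hexn",(386.1,154.2),(220,236.3),.01),("long",(334.6,218.2),(309.5,204.5),.01),("small",(422.9,222.9),(227.1,176.4),.01)]:
    X,e=tri("top",a,"scene",b); print(n,"tri",np.round(X*1e3,1),"err",round(e,2),"top@z",np.round(onz("top",a,z)*1e3,1),"scene@z",np.round(onz("scene",b,z)*1e3,1))
from scipy.spatial.transform import Rotation as R
o=telemetry.observe(); print(R.from_euler("xyz",o["tool_rot"]).as_matrix().round(3))
for n in("top","scene"): K,Rm,t=P(n); print(n,(-Rm.T@t).round(3))
```

```text
sleeve tri [419.8 306.9  93.1] err 0.46 top@z [420.  305.5  94. ] scene@z [420.2 308.1  94. ]
flange tri [431.7 233.2  55.5] err 0.78 top@z [432.  230.3  60. ] scene@z [435.5 236.   60. ]
hex tri [419.2 306.4  55.8] err 0.99 top@z [419.6 302.7  60. ] scene@z [422.4 309.2  60. ]
round tri [647.6 186.5   5.1] err 0.32 top@z [646.9 185.   10. ] scene@z [650.8 188.5  10. ]
hexn tri [ 639.7 -156.6    5.6] err 0.24 top@z [ 639.2 -156.8   10. ] scene@z [ 642.7 -153.1   10. ]
long tri [452.8  -6.6   4.6] err 0.67 top@z [453.2  -8.4  10. ] scene@z [457.3  -2.2  10. ]
small tri [ 440.8 -259.8    6.2] err 0.24 top@z [ 441.  -259.7   10. ] scene@z [ 444.3 -256.1   10. ]
[[-0.     0.268 -0.963]
 [ 0.001 -0.963 -0.268]
 [-1.    -0.001  0.   ]]
top [0.357 0.025 1.336]
scene [1.243 0.366 0.829]
```

Both views agree within a few mm. I'll refine with the wrist camera, pausing over nest_small and nest_long on the way to the stack.

>>> {"api": "play_rows", "payload": {"deltas": [[30, 40, 0, 0, 0, 5, 85], [34, 43, 0, 0, 0, 5, 85], [34, 43, 0, 0, 0, 5, 85], [34, 43, 0, 0, 0, 5, 85], [34, 43, 0, 0, 0, 5, 85], [34, 43, 0, 0, 0, 5, 85], [34, 43, 0, 0, 0, 5, 85], [34, 42, 0, 0, 0, 5, 85]], "grip_force": 60}}

```text
clock: 1.1
position: [0.4366, -0.2605, 0.2313]
tool_rot: [-0.671, 1.571, -2.84]
force: [1.3, -0.9, 0.2]
grip_width: 0.0851
```

```bash
cat > snap.py <<'E'
import sys,pickle
from h import *
n=sys.argv[1]; o=telemetry.observe(); i=vision.camera_info("wrist"); im=vision.grab_frame("wrist")
cv2.imwrite(f"pics/{n}.png",im[:,:,::-1]); pickle.dump((o,i),open(f"pics/{n}.pkl","wb"))
K,R,t=P(i); print("clock",o["clock"],"tcp",o["position"].round(4),"cam",(-R.T@t).round(3),"fwd",R[2].round(3),"right",R[0].round(2))
E
python3 snap.py w1
```

```text
clock 1.1 tcp [ 0.4366 -0.2605  0.2313] cam [ 0.475 -0.205  0.374] fwd [-0.152 -0.222 -0.963] right [ 0.83 -0.56 -0.  ]
```

>>> {"api": "play_rows", "payload": {"deltas": [[2, 40, 0, 0, 0, 3, 85], [2, 43, 0, 0, 0, 4, 85], [2, 43, 0, 0, 0, 4, 85], [2, 43, 0, 0, 0, 4, 85], [2, 43, 0, 0, 0, 4, 85], [2, 40, 0, 0, 0, 3, 85]]}}

```text
clock: 1.9
position: [0.4476, -0.0087, 0.2313]
tool_rot: [-1.009, 1.571, -2.794]
force: [-0.0, -0.7, -0.3]
grip_width: 0.0845
```

```bash
python3 snap.py w2
```

```text
clock 1.9 tcp [ 0.4476 -0.0087  0.2313] cam [0.462 0.057 0.374] fwd [-0.058 -0.262 -0.963] right [ 0.98 -0.21 -0.  ]
```

>>> {"api": "play_rows", "payload": {"deltas": [[-3, 43, 0, 0, 0, 3, 85], [-3, 46, 0, 0, 0, 4, 85], [-3, 46, 0, 0, 0, 4, 85], [-3, 46, 0, 0, 0, 4, 85], [-3, 46, 0, 0, 0, 4, 85], [-8, 43, 0, 0, 0, 3, 85]]}}

```text
clock: 2.7
position: [0.4246, 0.2613, 0.2311]
tool_rot: [-1.649, 1.571, -3.052]
force: [0.9, -1.2, 0.3]
grip_width: 0.085
```

```bash
python3 snap.py w3
python3 - <<'E'
import cv2,numpy as np
a=[cv2.imread(f"pics/w{i}.png") for i in(1,2,3)]
a=[cv2.resize(x,(400,250)) for x in a]; cv2.imwrite("pics/wm.png",np.vstack([np.hstack(a[:2]),np.hstack([a[2],a[2]*0])]))
E
```

```text
clock 2.7 tcp [0.4246 0.2613 0.2311] cam [0.413 0.328 0.374] fwd [ 0.045 -0.265 -0.963] right [ 0.99  0.17 -0.  ]
```

View pics/wm.png

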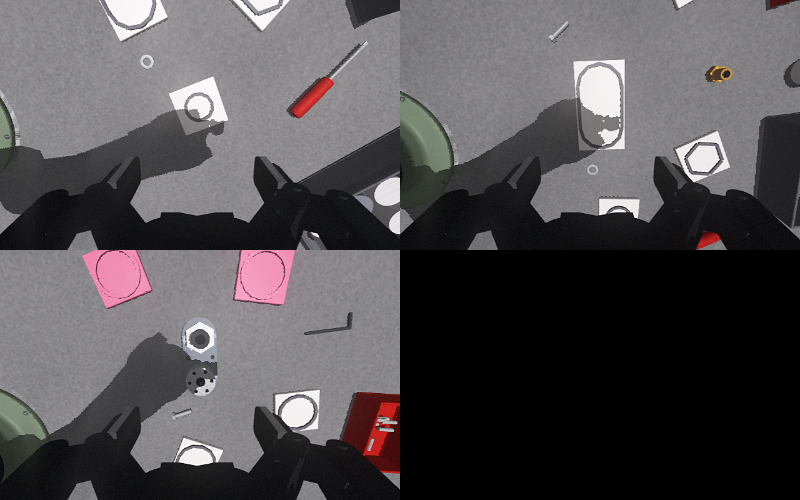

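Run:
```python
from h import *
a=[cv2.imread(f"pics/w{i}.png") for i in(1,2,3)]
A=crop(a[2],322,172,84,150,4); B=crop(a[1],320,168,100,150,3)
B=cv2.copyMakeBorder(B,0,150,0,0,0)
C=np.vstack([crop(a[0],317,168,84,66,2),crop(a[1],485,253,84,66,2),crop(a[2],477,259,84,66,2)]);
C=np.vstack([crop(a[0],317,168,54,66,3),crop(a[1],485,253,54,66,3),crop(a[2],477,259,54,66,3)]);C=cv2.copyMakeBorder(C,0,6,0,0,0)
cv2.imwrite("pics/wc.png",np.hstack([A,B,C]))
```

```text
(no output)
```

View pics/wc.png

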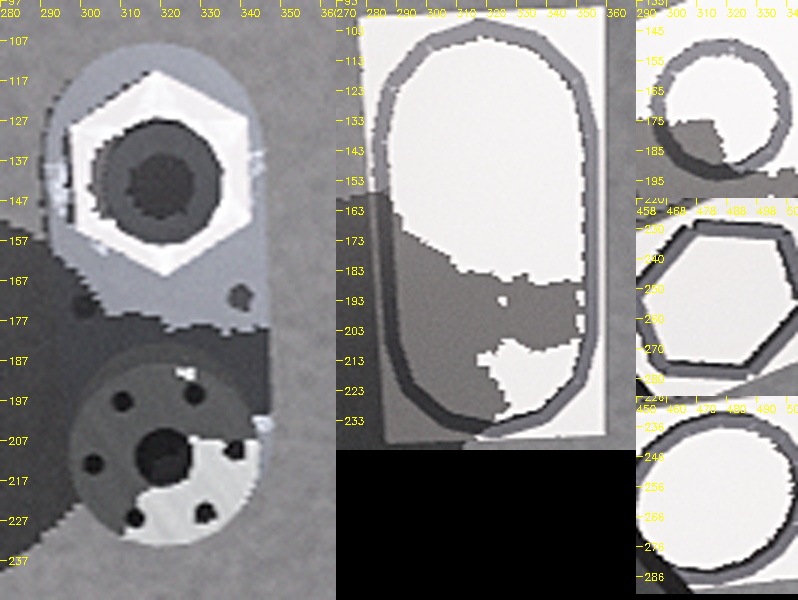

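The wrist crop shows:
- Sleeve bore at (320.4,143), standing on the white hex.
- Hex vertices at crop (157,70), (248,120), (250,222), (165,276), (76,222), (68,125).
- Flange bore at (320.8,211).
- Nest rims are clear, with centres at long (319.3,169.9), small (317.8,171.3), hex (486.7,253.7) and round (477,258.3).

Run:
```python
from h import *
import pickle
I={i:pickle.load(open(f"pics/w{i}.pkl","rb"))[1] for i in(1,2,3)}
for n,i,u,z,a in [("sleeve",3,(320.4,142.9),.094,(217.4,227.8)),("flange",3,(320.8,211),.06,(247.8,224.2)),("hex",3,(320.2,140.1),.06,(221.2,228.6)),
 ("long",2,(319.3,169.9),.014,(334.6,218.2)),("small",1,(317.8,171.3),.014,(422.9,222.9)),("hexn",2,(486.7,253.7),.014,(386.1,154.2)),("round",3,(477,258.3),.014,(267.8,151))]:
    X,e=tri(I[i],u,"top",a); print(n,np.round(onz(I[i],u,z)*1e3,1),"tri w/top",np.round(X*1e3,1),round(e,2))
v=np.array([(157,70),(248,120),(250,222),(165,276),(76,222),(68,125)])/4+[280,97]
V=np.array([onz(I[3],p,.06)[:2] for p in v]); c=V.mean(0); d=V-c
print("hex c",c,"ang",np.round(np.degrees(np.arctan2(d[:,1],d[:,0])),1),"r",np.linalg.norm(d,axis=1).round(4))
# housing rim: sides of oval top
E=[onz(I[3],np.array(p)/4+[280,97],.032)*1e3 for p in [(264,170),(270,400),(158,43)]]
print(np.round(E,1))
# nest long plate/rim side edges -> yaw
for p,q in [((597,140),(597,350)),((371,140),(383,350)),((605,10),(605,432))]:
    f=lambda p:onz(I[2],((p[0]-336)/3+270,p[1]/3+93),.012)[:2]
    dd=f(p)-f(q); print("long side yaw",np.degrees(np.arctan2(-dd[0],dd[1])).round(1))
```

```text
sleeve [421.5 306.7  94. ] tri w/top [420.9 306.4  89.8] 0.71
flange [435.3 233.3  60. ] tri w/top [434.1 231.4  53.7] 1.52
hex [421.8 306.8  60. ] tri w/top [421.3 305.9  45.2] 0.86
long [453.9  -2.7  14. ] tri w/top [454.2  -8.4 -16.6] 0.82
small [ 442.4 -257.8   14. ] tri w/top [ 441.5 -259.6    7.1] 0.65
hexn [ 640.7 -154.2   14. ] tri w/top [ 639.8 -155.6   13. ] 1.03
round [647.5 190.4  14. ] tri w/top [649.2 186.9   8.1] 1.91
hex c [0.42184461 0.30651354] ang [ 102.    40.8  -18.3  -77.6 -141.   162.4] r [0.0251 0.0253 0.0258 0.0259 0.0247 0.026 ]
[[450.4 310.3  32. ]
 [464.8 246.7  32. ]
 [416.  338.2  32. ]]
long side yaw -10.2
long side yaw -10.7
long side yaw -10.1
```

>>> {"api": "play_rows", "payload": {"deltas": [[-3.5, 46, 0, 0, 0, 1.5, 85], [0, 0, -40, 0, 0, 0, 85], [0, 0, -50, 0, 0, 0, 85], [0, 0, -40, 0, 0, 0, 85], [0, 0, 0, 0, 0, 0, 60]], "grip_force": 40}}

```text
clock: 3.38
position: [0.42, 0.305, 0.0994]
tool_rot: [-1.185, 1.566, -2.562]
force: [-0.4, -0.6, 0.4]
grip_width: 0.0696
```

```bash
python3 snap.py w4
python3 - <<'E'
from h import *
a=cv2.imread("pics/w4.png"); cv2.imwrite("pics/w4s.png",a)
E
```

```text
clock 3.375 tcp [0.42   0.305  0.0994] cam [0.407 0.372 0.242] fwd [ 0.048 -0.266 -0.963] right [ 0.98  0.19 -0.  ]
```

View pics/w4s.png

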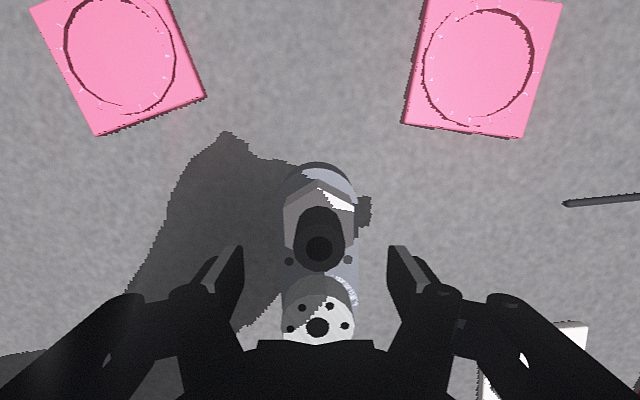

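The sleeve bore is at (319,249), centred between the fingers (243 to 387). I'll check it by triangulating against w3.

Run:
```python
from h import *
import pickle
I={i:pickle.load(open(f"pics/w{i}.pkl","rb"))[1] for i in(3,4)}
for n,u3,u4,z in[("sleeve",(320.4,142.9),(319,249),.094),("flange",(320.8,211),(317.5,327.5),.06)]:
  print(n,onz(I[4],u4,z)*1e3,tri(I[3],u3,I[4],u4))
```

```text
sleeve [421.57331398 306.33937708  94.        ] (array([0.42146125, 0.30677348, 0.09498899]), np.float64(0.01901491711282688))
flange [435.44507332 232.84611716  60.        ] (array([0.43526612, 0.23361088, 0.06100724]), np.float64(0.022079822345403954))
```

>>> {"api": "play_rows", "payload": {"deltas": [[1.5, 1.5, -15, 0, 0, 0, 60], [0, 0, -15, 0, 0, 0, 50], [0, 0, 0, 0, 0, 0, 40], [0, 0, 0, 0, 0, 0, 20], [0, 0, 0, 0, 0, 0, 10], [0, 0, 0, 0, 0, 0, 10], [0, 0, 0, 0, 0, 0, 10]], "grip_force": 40}}

```text
clock: 4.3
position: [0.4229, 0.3075, 0.0716]
tool_rot: [1.762, 1.57, 0.385]
force: [0.3, -0.9, 4.3]
grip_width: 0.0265
```

>>> {"api": "play_rows", "payload": {"deltas": [[0, 0, 10, 0, 0, 0, 10], [0, 0, 20, 0, 0, 0, 10], [0, 0, 30, 0, 0, 0, 10], [0, 0, 30, 0, 0, 0, 10], [1, -20, 10, 0, 0, 0, 10], [1, -30, 0, 0, 0, 0, 10], [2, -40, 0, 0, 0, 0, 10], [2, -45, 0, 0, 0, 0, 10]]}}

```text
clock: 5.3
position: [0.4287, 0.1715, 0.1719]
tool_rot: [1.816, 1.57, 0.44]
force: [0.4, -0.6, -1.9]
grip_width: 0.0266
```

>>> {"api": "play_rows", "payload": {"deltas": [[2, -45, 0, 0, 0, 0, 10], [2, -45, 0, 0, 0, 0, 10], [2, -45, 0, 0, 0, 0, 10], [2, -45, 0, 0, 0, 0, 10], [2, -45, 0, 0, 0, 0, 10], [2, -45, 0, 0, 0, 0, 10], [2, -40, 0, 0, 0, 0, 10], [0, -35, 0, 0, 0, 0, 10]]}}

```text
clock: 6.3
position: [0.4427, -0.1741, 0.1719]
tool_rot: [0.977, 1.57, -0.401]
force: [0.1, 0.5, -1.5]
grip_width: 0.0268
```

>>> {"api": "play_rows", "payload": {"deltas": [[0, -30, 0, 0, 0, 0, 10], [0, -18, -20, 0, 0, 0, 10], [0, 0, -40, 0, 0, 0, 10], [0, 0, 0, 0, 0, 0, 10]]}}

```text
clock: 6.8
position: [0.4415, -0.2199, 0.1101]
tool_rot: [-2.279, 1.567, 2.626]
force: [0.7, 0.2, -0.8]
grip_width: 0.0266
```

```bash
python3 snap.py w5
python3 - <<'E'
from h import *
a=cv2.imread("pics/w5.png"); cv2.imwrite("pics/w5s.png",crop(a,320,270,260,200,3))
E
```

```text
clock 6.8 tcp [ 0.4415 -0.2199  0.1101] cam [ 0.429 -0.154  0.253] fwd [ 0.048 -0.262 -0.964] right [ 0.98  0.19 -0.  ]
```

View pics/w5s.png

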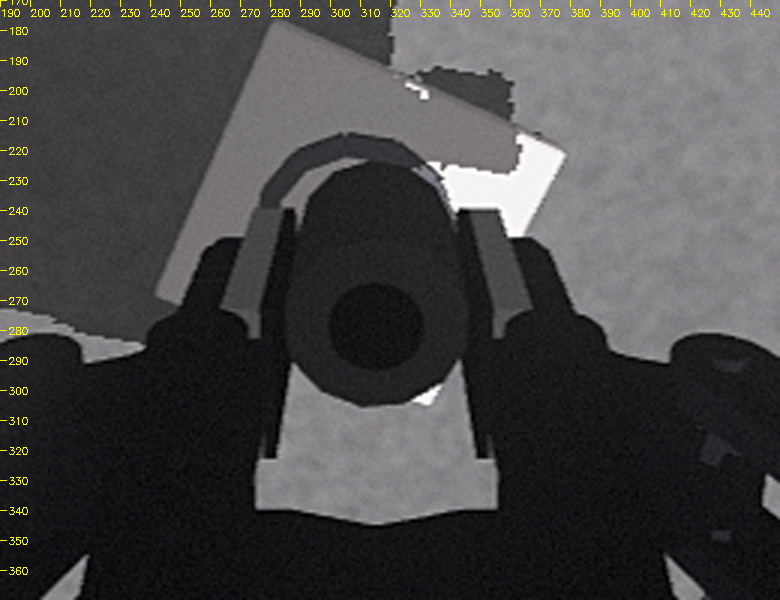

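The sleeve is held upright, and the rim arc of nest_small is behind it (outer edge at (305,214) and (277,235)). I'll check the nest centre against that arc.

Run:
```python
from h import *
import pickle
from scipy.optimize import least_squares
I=pickle.load(open("pics/w5.pkl","rb"))[1]
# outer rim points in crop px
p=np.array([(262,205),(268,182),(290,155),(318,138),(345,132),(385,138),(415,150),(440,172),(453,205)])/3+[190,170]
X=np.array([onz(I,q,.014)[:2] for q in p])
r=least_squares(lambda c:np.hypot(*(X-c).T)-.028,[.442,-.258]); print(r.x*1e3,r.fun*1e3)
r=least_squares(lambda c:np.hypot(*(X-c[:2]).T)-c[2],[.442,-.258,.028]); print(r.x*1e3)
b=np.array((377,327))/3+[190,170]; print("sleeve top axis",onz(I,b,.1101-.0716+.094)*1e3)
```

```text
[ 443.0715709  -256.87386638] [-0.66670188  0.07273369  0.16626954  0.3388546   0.20617323 -0.55497757
 -0.07854517  0.28686283 -0.36749777]
[ 442.94730045 -256.3212408    27.55795125]
sleeve top axis [ 441.81293071 -220.7292908   132.5       ]
```

>>> {"api": "play_rows", "payload": {"deltas": [[1, -36.5, 0, 0, 0, 0, 10], [0, 0, -40, 0, 0, 0, 10], [0, 0, -30, 0, 0, 0, 10], [0, 0, -10, 0, 0, 0, 10], [0, 0, -4, 0, 0, 0, 10], [0, 0, -2, 0, 0, 0, 10], [0, 0, 0, 0, 0, 0, 10]]}}

```text
clock: 7.72
position: [0.4442, -0.2573, 0.0261]
tool_rot: [0.766, 1.57, -0.612]
force: [-0.2, 0.1, -0.4]
grip_width: 0.0265
```

>>> {"api": "play_rows", "payload": {"deltas": [[0, 0, -2, 0, 0, 0, 10], [0, 0, -1, 0, 0, 0, 10], [0, 0, -1, 0, 0, 0, 10], [0, 0, 0, 0, 0, 0, 10]]}}

```text
clock: 8.22
position: [0.4438, -0.2571, 0.0216]
tool_rot: [-0.131, 1.571, -1.509]
force: [-2.1, -0.2, 6.2]
grip_width: 0.0269
```

Contact came at the expected height (TCP 21.6 mm). Release and retreat.

>>> {"api": "play_rows", "payload": {"deltas": [[0, 0, 0, 0, 0, 0, 34], [0, 0, 0, 0, 0, 0, 45], [0, 0, 0, 0, 0, 0, 60], [0, 0, 10, 0, 0, 0, 70], [0, 0, 30, 0, 0, 0, 85], [0, 10, 50, 0, 0, 0, 85], [0, 40, 50, 0, 0, 0, 85], [-1, 45, 0, 0, 0, 0, 85]]}}

```text
clock: 9.22
position: [0.4441, -0.1628, 0.1636]
tool_rot: [0.946, 1.565, -0.433]
force: [1.1, 0.7, -1.0]
grip_width: 0.0849
```

```bash
python3 snap.py w6
```

```text
clock 9.225 tcp [ 0.4441 -0.1628  0.1636] cam [ 0.43  -0.096  0.306] fwd [ 0.056 -0.266 -0.962] right [0.98 0.19 0.  ]
```

>>> {"api": "play_rows", "payload": {"deltas": [[-1, 47, 0, 0, 0, 0, 85], [-1, 47, 0, 0, 0, 0, 85], [-1, 47, 0, 0, 0, 0, 85], [-1, 47, 0, 0, 0, 0, 85], [-1, 47, 0, 0, 0, 0, 85], [-1, 47, 0, 0, 0, 0, 85], [-1, 47, 0, 0, 0, 0, 85], [-1, 40, 0, 0, 0, 0, 85]]}}

```text
clock: 10.28
position: [0.4344, 0.2077, 0.1607]
tool_rot: [1.655, 1.57, 0.278]
force: [-0.2, -1.2, 0.2]
grip_width: 0.0849
```

>>> {"api": "play_rows", "payload": {"deltas": [[0, 20, 0, 0, 0, 0, 85], [0, 0, 0, 0, 0, 0, 85]]}}

```text
clock: 10.52
position: [0.4344, 0.2273, 0.1605]
tool_rot: [2.832, 1.57, 1.456]
force: [-0.2, 0.0, 0.1]
grip_width: 0.0848
```

```bash
python3 snap.py w7
python3 - <<'E'
from h import *
a=cv2.imread("pics/w6.png");b=cv2.imread("pics/w7.png"); cv2.imwrite("pics/w67.png",np.hstack([crop(a,320,250,130,190,3),crop(b,320,200,130,190,3)]))
E
```

```text
clock 10.525 tcp [0.4344 0.2273 0.1605] cam [0.421 0.294 0.303] fwd [ 0.052 -0.263 -0.963] right [ 0.98  0.19 -0.  ]
```

View pics/w67.png

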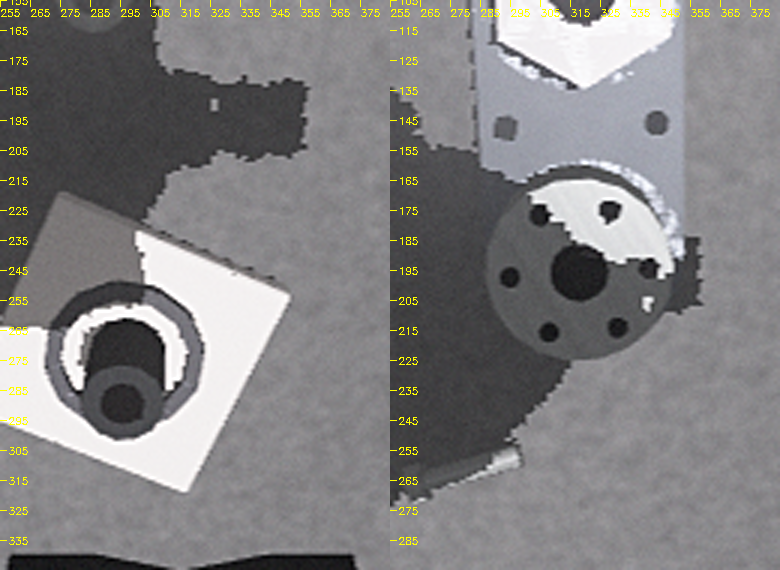

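The sleeve stands inside its rim, with the bore at about (295.7,289) in w6. The flange bore is at (318,196) in w7.

Run:
```python
from h import *
import pickle
I=pickle.load(open("pics/w6.pkl","rb"))[1];J=pickle.load(open("pics/w7.pkl","rb"))[1]
print("sleeve",onz(I,(295.7,289.3),.044)*1e3); 
p=np.array([(50,365),(60,320),(95,288),(125,281),(165,293),(195,325),(203,350),(190,390)])/3+[255,155]
X=np.array([onz(I,q,.014)[:2] for q in p]); print("rim",np.mean([[*cv2.minEnclosingCircle((X*1e3).astype(np.float32))[0]]],0))
print("flange",onz(J,(318,196),.06)*1e3, "outline", onz(J,((487+677)/6-130+255,(163+360)/6+105),.06)*1e3)
v=np.array([(587-390,90)])/3+[255,105]; print("hex vertex",onz(J,v[0],.06)*1e3)
```

```text
sleeve [ 443.81896998 -257.72431511   44.        ]
rim [ 443.08700562 -256.10379028]
flange [435.48862189 232.98727438  60.        ] outline [435.65437853 236.31660995  60.        ]
hex vertex [427.89459568 281.37387895  60.        ]
```

>>> {"api": "play_rows", "payload": {"deltas": [[1, 5.8, -20, 0, 0, 0, 85], [0, 0, -45, 0, 0, 0, 85], [0, 0, -40, 0, 0, 0, 85], [0, 0, -16.5, 0, 0, 0, 80], [0, 0, 0, 0, 0, 0, 65], [0, 0, 0, 0, 0, 0, 40], [0, 0, 0, 0, 0, 0, 30], [0, 0, 0, 0, 0, 0, 30]], "grip_force": 70}}

```text
clock: 11.58
position: [0.4362, 0.232, 0.04]
tool_rot: [1.748, 1.569, 0.37]
force: [-3.4, -0.9, 8.1]
grip_width: 0.0498
```

>>> {"api": "play_rows", "payload": {"deltas": [[0, 0, 5, 0, 0, 0, 30], [0, 0, 15, 0, 0, 0, 30], [0, 0, 30, 0, 0, 0, 30], [20, 0, 25, 0, 0, 0, 30], [40, 0, 0, 0, 0, 0, 30], [45, 0, 0, 0, 0, 0, 30], [45, 0, 0, 0, 0, 0, 30], [40, -3, 0, 0, 0, 0, 30]]}}

```text
clock: 12.58
position: [0.6273, 0.2286, 0.1151]
tool_rot: [2.557, 1.57, 1.179]
force: [-0.5, 0.1, -3.4]
grip_width: 0.0496
```

>>> {"api": "play_rows", "payload": {"deltas": [[20, -2, 0, 0, 0, 0, 30], [2, 0, 0, 0, 0, 0, 30], [0, 0, 0, 0, 0, 0, 30]]}}

```text
clock: 12.95
position: [0.6472, 0.2269, 0.1143]
tool_rot: [-2.797, 1.57, 2.109]
force: [0.6, -0.5, -3.1]
grip_width: 0.0496
```

```bash
python3 snap.py w8
python3 - <<'E'
from h import *
a=cv2.imread("pics/w8.png"); cv2.imwrite("pics/w8s.png",crop(a,320,250,260,200,3))
E
```

```text
clock 12.95 tcp [0.6472 0.2269 0.1143] cam [0.634 0.293 0.257] fwd [ 0.051 -0.263 -0.963] right [ 0.98  0.19 -0.  ]
```

View pics/w8s.png

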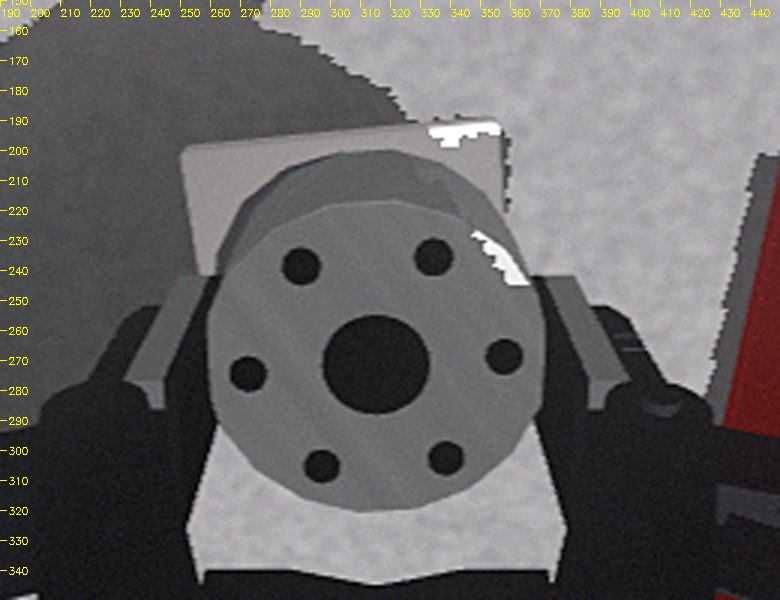

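The flange hides most of the nest. The plate's far corners are at (250.7,200) and (356.7,190.5), so I'll get the centre from that edge.

Run:
```python
from h import *
import pickle
I=pickle.load(open("pics/w8.pkl","rb"))[1]; J=pickle.load(open("pics/w3.pkl","rb"))[1]
a,b=[onz(I,q,.01)[:2]*1e3 for q in((250.7,199),(356.9,190.5))]
d=b-a; L=np.hypot(*d); d/=L; n=np.array([d[1],-d[0]]); print(a,b,"len",L,"yaw",np.degrees(np.arctan2(d[1],d[0])),"centre",(a+b)/2+45*n)
s=b+[0,0]; # right side direction check
print("flange axis",onz(I,(376/3+190,364/3+150),.1143-.04+.06)*1e3)
# dark rim ellipse in w3 (threshold inside plate)
im=cv2.imread("pics/w3.png"); g=im.min(2); m=(g>200).astype(np.uint8)
c=[k for k in cv2.findContours(m,cv2.RETR_LIST,cv2.CHAIN_APPROX_NONE)[0] if 1000<cv2.contourArea(k)]
for k in c:
    if cv2.pointPolygonTest(k,(477,258),False)>0:
        X=np.array([onz(J,p[0],.010)[:2]*1e3 for p in k],np.float32); print(len(k),"area",cv2.contourArea(X),cv2.fitEllipse(X))
```

```text
[593.87061329 218.35746842] [679.27906795 242.50500939] len 88.7564525109278 yaw 15.78719462240333 centre [648.8177741  187.12869186]
flange axis [646.81542047 228.54760452 134.3       ]
143 area 3332.2442604829557 ((649.42431640625, 186.03570556640625), (64.27281951904297, 66.17861938476562), 144.59385681152344)
```

>>> {"api": "play_rows", "payload": {"deltas": [[2, -20, 0, 0, 0, 0, 30], [0, -20.5, 0, 0, 0, 0, 30], [0, 0, -40, 0, 0, 0, 30], [0, 0, -35, 0, 0, 0, 30], [0, 0, -12, 0, 0, 0, 30], [0, 0, -4, 0, 0, 0, 30], [0, 0, -1, 0, 0, 0, 30], [0, 0, 0, 0, 0, 0, 30]]}}

```text
clock: 14.0
position: [0.6503, 0.1864, 0.0227]
tool_rot: [1.664, 1.569, 0.286]
force: [-0.3, -0.7, -4.0]
grip_width: 0.0499
```

>>> {"api": "play_rows", "payload": {"deltas": [[0, 0, -2, 0, 0, 0, 30], [0, 0, -1.5, 0, 0, 0, 30], [0, 0, -1, 0, 0, 0, 30], [0, 0, 0, 0, 0, 0, 30]]}}

```text
clock: 14.5
position: [0.6499, 0.1863, 0.0181]
tool_rot: [0.78, 1.57, -0.598]
force: [-6.5, -2.0, 12.6]
grip_width: 0.0498
```

>>> {"api": "play_rows", "payload": {"deltas": [[0, 0, 0, 0, 0, 0, 55], [0, 0, 0, 0, 0, 0, 62], [0, 0, 5, 0, 0, 0, 70], [0, 0, 30, 0, 0, 0, 75], [0, 20, 50, 0, 0, 0, 85], [-10, 40, 20, 0, 0, 0, 85], [-20, 30, 0, 0, 0, 0, 85], [0, 0, 0, 0, 0, 0, 85]]}}

```text
clock: 15.5
position: [0.618, 0.2796, 0.1229]
tool_rot: [2.998, 1.569, 1.625]
force: [-0.1, -0.4, -0.3]
grip_width: 0.0851
```

```bash
python3 snap.py w9
```

```text
clock 15.5 tcp [0.618  0.2796 0.1229] cam [0.605 0.346 0.266] fwd [ 0.052 -0.262 -0.964] right [0.98 0.2  0.  ]
```

>>> {"api": "play_rows", "payload": {"deltas": [[-40, 0, 0, 0, 0, 0, 85], [-40, 5, 0, 0, 0, 0, 85], [-40, 5, 0, 0, 0, 0, 85], [-40, 5, 0, 0, 0, 0, 85], [-30, 5, 0, 0, 0, 0, 85], [-8, 4, 0, 0, 0, 0, 85], [0, 0, 0, 0, 0, 0, 85]]}}

```text
clock: 16.42
position: [0.4226, 0.3001, 0.1223]
tool_rot: [1.41, 1.57, 0.032]
force: [0.7, 0.1, -0.0]
grip_width: 0.0851
```

```bash
python3 snap.py w10
python3 - <<'E'
from h import *
a=cv2.imread("pics/w9.png");b=cv2.imread("pics/w10.png"); cv2.imwrite("pics/w910.png",np.hstack([crop(a,320,290,130,190,3),crop(b,320,200,130,190,3)]))
E
```

```text
clock 16.425 tcp [0.4226 0.3001 0.1223] cam [0.409 0.367 0.265] fwd [ 0.052 -0.264 -0.963] right [0.98 0.19 0.  ]
```

View pics/w910.png

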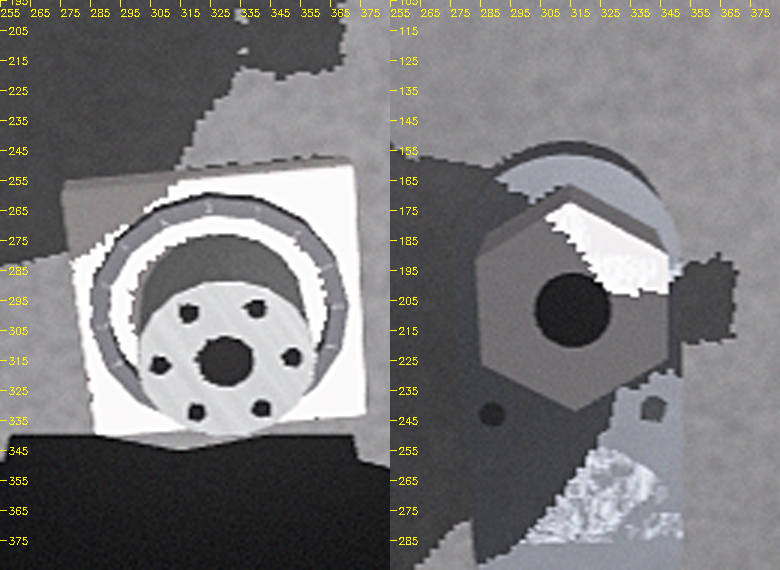

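The flange sits inside its rim. The hex bore is at (315.7,208.3), and its flats face the fingers.

Run:
```python
from h import *
import pickle
I=pickle.load(open("pics/w10.pkl","rb"))[1];J=pickle.load(open("pics/w9.pkl","rb"))[1]
print("bore",onz(I,(315.7,208.3),.06)*1e3, "flange",onz(J,(226/3+255,361/3+195),.038)*1e3)
v=(np.array([(570,203),(669,249),(670,360),(575,411),(482,365),(476,262)])-[390,0])/3+[255,105]
V=np.array([onz(I,p,.06)[:2] for p in v])*1e3; c=V.mean(0); d=V-c
print("hex c",c,"ang",np.round(np.degrees(np.arctan2(d[:,1],d[:,0])),1),"r",np.linalg.norm(d,axis=1).round(1))
from scipy.spatial.transform import Rotation as R
y=R.from_euler("xyz",telemetry.observe()["tool_rot"]).as_matrix()[:,1]; print("jaw",np.degrees(np.arctan2(y[1],y[0])))
```

```text
bore [421.60069704 306.3281381   60.        ] flange [649.594188   187.55552652  38.        ]
hex c [421.95586708 306.36751685] ang [ 103.    44.8  -17.4  -78.2 -136.9  163.9] r [25.2 26.2 25.9 25.3 25.6 25.2]
jaw 11.016198903283852
```

>>> {"api": "play_rows", "payload": {"deltas": [[-0.8, 6.3, -20, 0, 0, 1.3, 85], [0, 0, -35, 0, 0, 0, 85], [0, 0, -22, 0, 0, 0, 75], [0, 0, -5, 0, 0, 0, 65], [0, 0, 0, 0, 0, 0, 50], [0, 0, 0, 0, 0, 0, 30], [0, 0, 0, 0, 0, 0, 30], [0, 0, 0, 0, 0, 0, 30]], "grip_force": 50}}

```text
clock: 17.48
position: [0.4214, 0.3067, 0.0406]
tool_rot: [1.874, 1.57, 0.519]
force: [0.7, -1.4, 6.7]
grip_width: 0.0427
```

>>> {"api": "play_rows", "payload": {"deltas": [[0, 0, 5, 0, 0, 0, 30], [0, 0, 15, 0, 0, 0, 30], [0, 0, 35, 0, 0, 0, 30], [5, -10, 35, 0, 0, 0, 30], [15, -28, 10, 0, 0, 0, 30], [20, -38, 0, 0, 0, 0, 30], [20, -40, 0, 0, 0, 0, 30], [20, -40, 0, 0, 0, 0, 30]]}}

```text
clock: 18.48
position: [0.5015, 0.1493, 0.1412]
tool_rot: [1.595, 1.57, 0.24]
force: [-0.1, 0.1, -1.0]
grip_width: 0.0425
```

>>> {"api": "play_rows", "payload": {"deltas": [[22, -42, 0, 0, 0, 0, 30], [22, -42, 0, 0, 0, 0, 30], [22, -42, 0, 0, 0, 0, 30], [22, -42, 0, 0, 0, 0, 30], [22, -42, 0, 0, 0, 0, 30], [22, -40, 0, 0, 0, 0, 30], [7, -16, -10, 0, 0, 0, 30], [0, 0, 0, 0, 0, 0, 30]]}}

```text
clock: 19.48
position: [0.6394, -0.1161, 0.1297]
tool_rot: [-2.184, 1.569, 2.743]
force: [-0.0, 0.7, -1.7]
grip_width: 0.043
```

```bash
python3 snap.py w11
python3 - <<'E'
from h import *
a=cv2.imread("pics/w11.png"); cv2.imwrite("pics/w11s.png",crop(a,320,250,260,200,3))
import pickle
# inner white recess of nest_hex seen in w2
J=pickle.load(open("pics/w2.pkl","rb"))[1]; m=(cv2.imread("pics/w2.png").min(2)>200).astype(np.uint8)
for k in cv2.findContours(m,cv2.RETR_LIST,cv2.CHAIN_APPROX_NONE)[0]:
    if cv2.contourArea(k)>800 and cv2.pointPolygonTest(k,(486,254),False)>0:
        X=np.array([onz(J,p[0],.010)[:2]*1e3 for p in k],np.float32); M=cv2.moments(X); print(M["m00"],M["m10"]/M["m00"],M["m01"]/M["m00"])
E
```

```text
clock 19.475 tcp [ 0.6394 -0.1161  0.1297] cam [ 0.625 -0.05   0.272] fwd [ 0.056 -0.262 -0.963] right [ 0.98  0.21 -0.  ]
2773.959642176749 641.0815786813142 -156.58412342253706
```

View pics/w11s.png

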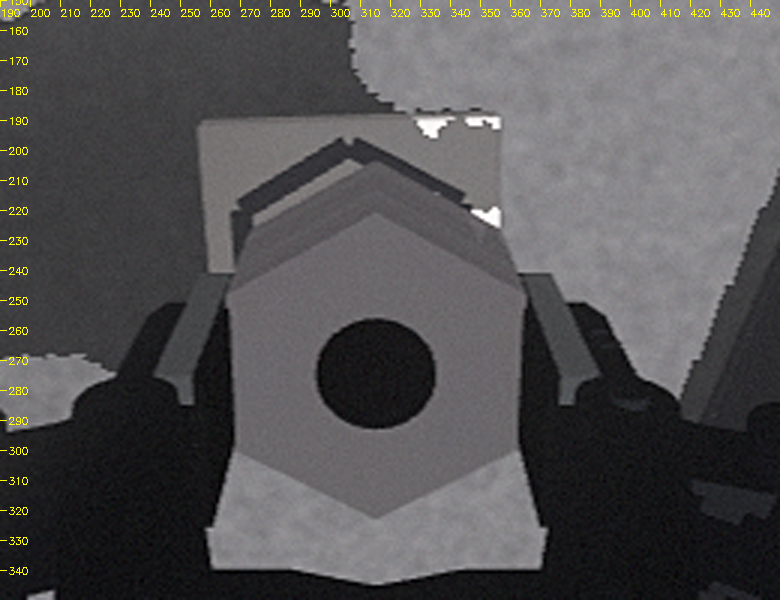

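The hex is held square. The nest's far plate corners are at (256.3,190.5) and (356.8,188.2).

Run:
```python
from h import *
import pickle
I=pickle.load(open("pics/w11.pkl","rb"))[1]
a,b=[onz(I,q,.01)[:2]*1e3 for q in((256.3,190.3),(356.8,188.2))]
d=b-a; L=np.hypot(*d); d/=L; n=np.array([d[1],-d[0]]); print(a,b,"len",L,"yaw",np.degrees(np.arctan2(d[1],d[0])),"centre",(a+b)/2+45*n)
print("vertex based", onz(I,(348/3+190,135/3+150),.014)[:2]*1e3+41.6*n)
print("hex axis",onz(I,(376/3+190,374/3+150),.1297-.0406+.06)*1e3)
```

```text
[ 587.3036004  -121.69105617] [ 673.29643988 -101.01878703] len 88.44269983290489 yaw 13.517143510124331 centre [ 640.8181535  -155.10842284]
vertex based [ 640.57834574 -155.98579927]
hex axis [ 639.41231522 -116.47292994  149.1       ]
```

>>> {"api": "play_rows", "payload": {"deltas": [[1.4, -20, 0, 0, 0, 0, 30], [0, -19.2, 0, 0, 0, 0, 30], [0, 0, -45, 0, 0, 0, 30], [0, 0, -40, 0, 0, 0, 30], [0, 0, -16, 0, 0, 0, 30], [0, 0, -4, 0, 0, 0, 30], [0, 0, -1, 0, 0, 0, 30], [0, 0, 0, 0, 0, 0, 30]]}}

```text
clock: 20.52
position: [0.642, -0.1548, 0.0253]
tool_rot: [1.083, 1.569, -0.272]
force: [0.3, 0.5, -1.0]
grip_width: 0.0428
```

>>> {"api": "play_rows", "payload": {"deltas": [[0, 0, -2, 0, 0, 0, 30], [0, 0, -1.5, 0, 0, 0, 30], [0, 0, -1, 0, 0, 0, 30], [0, 0, 0, 0, 0, 0, 30]]}}

```text
clock: 21.02
position: [0.6413, -0.1546, 0.0195]
tool_rot: [-1.956, 1.571, 2.972]
force: [-0.7, -1.0, -1.0]
grip_width: 0.0428
```

>>> {"api": "play_rows", "payload": {"deltas": [[0, 0, -0.7, 0, 0, 0, 30], [0, 0, -0.6, 0, 0, 0, 30], [0, 0, 0, 0, 0, 0, 30]]}}

```text
clock: 21.4
position: [0.6414, -0.1546, 0.0187]
tool_rot: [-0.064, 1.571, -1.419]
force: [-1.9, 0.2, 6.3]
grip_width: 0.043
```

>>> {"api": "play_rows", "payload": {"deltas": [[0, 0, 0, 0, 0, 0, 48], [0, 0, 0, 0, 0, 0, 55], [0, 0, 5, 0, 0, 0, 65], [0, 0, 30, 0, 0, 0, 75], [0, 20, 50, 0, 0, 0, 85], [-5, 40, 35, 0, 0, 0, 85], [-10, 30, 0, 0, 0, 0, 85], [0, 0, 0, 0, 0, 0, 85]]}}

```text
clock: 22.4
position: [0.6262, -0.062, 0.1393]
tool_rot: [1.876, 1.57, 0.525]
force: [-0.5, -0.2, 0.8]
grip_width: 0.0849
```

```bash
python3 snap.py w12
```

```text
clock 22.4 tcp [ 0.6262 -0.062   0.1393] cam [0.611 0.004 0.282] fwd [ 0.059 -0.262 -0.963] right [0.98 0.22 0.  ]
```

>>> {"api": "play_rows", "payload": {"deltas": [[-20, 40, 10, 0, 0, -0.5, 85], [-24, 40, 10, 0, 0, -0.6, 85], [-24, 40, 0, 0, 0, -0.6, 85], [-24, 40, 0, 0, 0, 0, 85], [-24, 40, 0, 0, 0, 0, 85], [-24, 40, 0, 0, 0, 0, 85], [-24, 40, 0, 0, 0, 0, 85], [-24, 35, 0, 0, 0, 0, 85]]}}

```text
clock: 23.45
position: [0.4382, 0.251, 0.1583]
tool_rot: [1.459, 1.571, 0.074]
force: [0.5, 0.0, 0.4]
grip_width: 0.0852
```

>>> {"api": "play_rows", "payload": {"deltas": [[-8, 10, 0, 0, 0, 0, 85], [0, 0, 0, 0, 0, 0, 85]]}}

```text
clock: 23.7
position: [0.4307, 0.2601, 0.1582]
tool_rot: [-0.238, 1.57, -1.623]
force: [0.1, -0.7, 0.6]
grip_width: 0.0848
```

```bash
python3 snap.py w13
python3 - <<'E'
from h import *
a=cv2.imread("pics/w12.png");b=cv2.imread("pics/w13.png"); cv2.imwrite("pics/w1213.png",np.hstack([crop(a,320,290,130,190,3),crop(b,320,200,130,190,3)]))
E
```

```text
clock 23.7 tcp [0.4307 0.2601 0.1582] cam [0.418 0.327 0.301] fwd [ 0.05  -0.264 -0.963] right [ 0.98  0.19 -0.  ]
```

View pics/w1213.png

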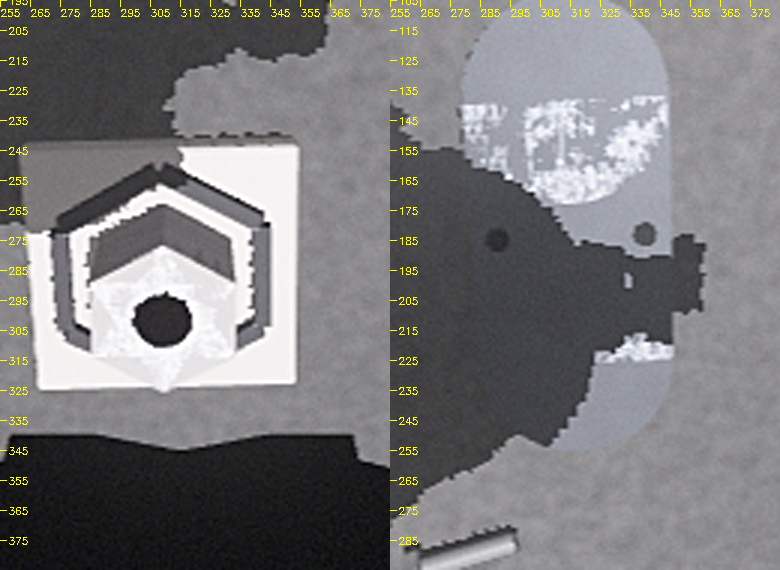

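The hex lies in its nest. The housing is alone now, with two dots at (290.7,184.7) and (340,183), its right edge at crop x 668–673, its top at about y=0 and its bottom at about y=450.

Run:
```python
from h import *
import pickle
I=pickle.load(open("pics/w13.pkl","rb"))[1];J=pickle.load(open("pics/w12.pkl","rb"))[1]
f=lambda x,y:onz(I,((x-390)/3+255,y/3+105),.032)[:2]*1e3
a,b=f(497,239),f(645,234); print("dots",a,b,"mid",(a+b)/2,"yaw",np.degrees(np.arctan2(*(b-a)[::-1])),np.hypot(*(b-a)))
p,q=f(668,110),f(673,360); d=p-q; y=np.arctan2(-d[0],d[1]); print("right edge",p,q,"yaw",np.degrees(y))
for r in(p,q,f(460,125)): print("x-offset from mid",np.dot(r-[428.5,269.8],[np.cos(y),np.sin(y)]))
e=f(575,450); t=f(565,0); print("bottom/top",e,t,[np.dot(r-[428.5,269.8],[-np.sin(y),np.cos(y)]) for r in(e,t)])
print("hex",onz(J,(162/3+255,321/3+195),.038)*1e3)
```

```text
dots [407.27925109 265.03532289] [450.49413266 274.72965429] mid [428.88669188 269.88248859] yaw 12.643760335373113 44.28889308488948
right edge [449.47438134 311.63182354] [467.28676375 237.27601889] yaw 13.471679410789092
x-offset from mid 30.142613675130228
x-offset from mid 30.142613675130228
x-offset from mid -30.073151571861008
bottom/top [443.06566154 201.69814412] [414.75535808 335.84999867] [np.float64(-69.62133134660391), np.float64(67.43466200693123)]
hex [ 641.20602402 -155.38405401   38.        ]
```

>>> {"api": "play_rows", "payload": {"deltas": [[-2.1, 9.7, -20, 0, 0, 1.7, 85], [0, 0, -45, 0, 0, 0, 85], [0, 0, -45, 0, 0, 0, 85], [0, 0, -30, 0, 0, 0, 85], [0, 0, -9, 0, 0, 0, 85], [0, 0, 0, 0, 0, 0, 85]], "grip_force": 80}}

```text
clock: 24.5
position: [0.4283, 0.2699, 0.009]
tool_rot: [-1.314, 1.57, -2.669]
force: [-0.1, -1.1, 0.5]
grip_width: 0.085
```

>>> {"api": "play_rows", "payload": {"deltas": [[0, 0, 0, 0, 0, 0, 75], [0, 0, 0, 0, 0, 0, 62], [0, 0, 0, 0, 0, 0, 45], [0, 0, 0, 0, 0, 0, 40], [0, 0, 0, 0, 0, 0, 40], [0, 0, 0, 0, 0, 0, 40]]}}

```text
clock: 25.25
position: [0.4289, 0.2702, 0.0106]
tool_rot: [1.518, 1.569, 0.163]
force: [-2.5, -3.1, 19.7]
grip_width: 0.0582
```

>>> {"api": "play_rows", "payload": {"deltas": [[0, 0, 4, 0, 0, 0, 40], [0, 0, 12, 0, 0, 0, 40], [0, 0, 30, 0, 0, 0, 40], [0, 0, 45, 0, 0, 0, 40], [0, -5, 50, 0, 0, 0, 40], [1, -15, 50, 0, 0, -1.5, 40], [2, -25, 35, 0, 0, -2, 40], [3, -35, 14, 0, 0, -3, 40]]}}

```text
clock: 26.25
position: [0.4342, 0.1901, 0.2518]
tool_rot: [1.893, 1.568, 0.424]
force: [0.2, -0.8, -6.5]
grip_width: 0.0581
```

>>> {"api": "play_rows", "payload": {"deltas": [[4, -40, 0, 0, 0, -3, 40], [4, -42, 0, 0, 0, -3, 40], [4, -42, 0, 0, 0, -3, 40], [4, -40, 0, 0, 0, -3, 40], [3, -35, 0, 0, 0, -2.5, 40], [1, -20, 0, 0, 0, -1.5, 40], [0, -6, 0, 0, 0, 0, 40], [0, 0, 0, 0, 0, 0, 40]]}}

```text
clock: 27.25
position: [0.4541, -0.0342, 0.2494]
tool_rot: [-2.668, 1.57, 1.869]
force: [-0.5, 0.6, -6.2]
grip_width: 0.0585
```

```bash
python3 snap.py w14
python3 - <<'E'
from h import *
a=cv2.imread("pics/w14.png"); b=cv2.imread("pics/w2.png")
cv2.imwrite("pics/w14s.png",np.hstack([crop(a,320,150,180,200,3)[:,:] ,crop(b,320,168,84,200,3)])[:600,:800])
E
```

```text
clock 27.25 tcp [ 0.4541 -0.0342  0.2494] cam [0.466 0.032 0.392] fwd [-0.047 -0.264 -0.963] right [ 0.98 -0.18 -0.  ]
```

View pics/w14s.png

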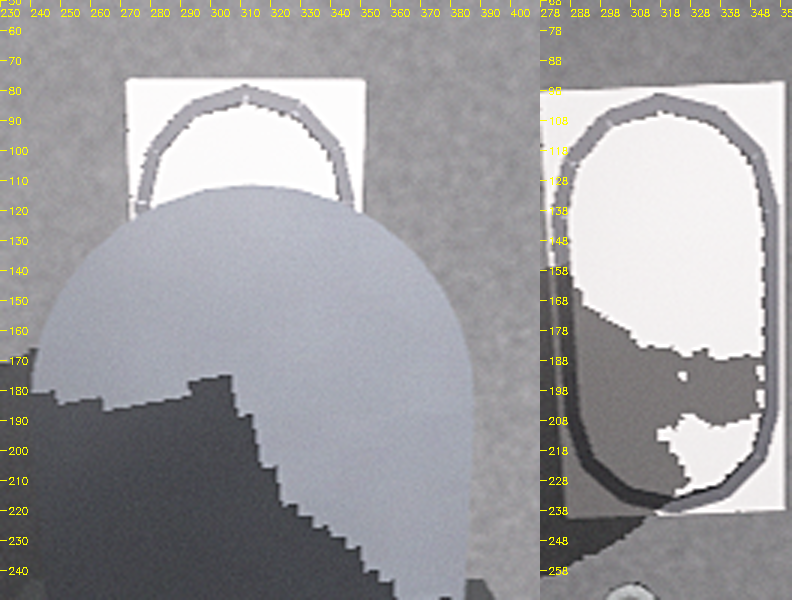

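The plate's +y corners in w14 are at (272,76.3) and (351.7,76). The w2 corners are at (359.3,95.3), (359.3,238.7) and (287,240.7).

Run:
```python
from h import *
import pickle
I=pickle.load(open("pics/w14.pkl","rb"));J=pickle.load(open("pics/w2.pkl","rb"))[1]; I,o=I[1],I[0]
a,b=[onz(I,q,.01)[:2]*1e3 for q in((272,76.3),(351.8,76))]
d=b-a; L=np.hypot(*d); d/=L; n=np.array([d[1],-d[0]]); print(a,b,L,"yaw",np.degrees(np.arctan2(d[1],d[0])),"centre w14",(a+b)/2+87*n)
A,B,C=[onz(J,q,.01)[:2]*1e3 for q in((359.3,95.3),(359.3,238.7),(287,240.7))]
print(A,B,C,"len",np.hypot(*(A-B)),np.hypot(*(C-B)),"yaw",np.degrees(np.arctan2(-(A-B)[0],(A-B)[1])),np.degrees(np.arctan2(*(B-C)[::-1])),"centre w2",(A+C)/2)
from scipy.spatial.transform import Rotation as R
y=R.from_euler("xyz",o["tool_rot"]).as_matrix()[:,1]; print("jaw",np.degrees(np.arctan2(y[1],y[0])))
# housing end & sides in w14: top z = tcp-.0106+.032
z=o["position"][2]-.0098+.032
f=lambda x,y:onz(I,(x/3+230,y/3+50),z)[:2]*1e3
g=f(252,186); print("end",g); p,q=f(473,370),f(465,580); print("right side yaw",np.degrees(np.arctan2(-(p-q)[0],(p-q)[1])),p,q)
```

```text
[424.59016372  86.15372424] [516.00167303  70.22302138] 92.78928455747385 yaw -9.885912382843365 centre w14 [455.35915973  -7.51981373]
[515.54908232  69.78546599] [ 485.15133207 -100.85166345] [394.30023896 -83.82246325] len 173.32355052011175 92.43329907776449 yaw -10.10086181382037 -10.616377691646738 centre w2 [454.92466064  -7.01849863]
jaw -10.065793905513322
end [465.84512917  34.21723504]
right side yaw -8.593384321992026 [490.62341674   5.99932985] [486.12776871 -23.74998959]
```

The nest centre is (455,-7) with yaw -10.1°, and both sets of plate corners agree. The housing's end puts its centre at about (453.8,-34.6).

>>> {"api": "play_rows", "payload": {"deltas": [[1.2, 14, 0, 0, 0, 0, 40], [0, 13.6, -20, 0, 0, 0, 40], [0, 0, -50, 0, 0, 0, 40], [0, 0, -50, 0, 0, 0, 40], [0, 0, -45, 0, 0, 0, 40], [0, 0, -30, 0, 0, 0, 40], [0, 0, -15, 0, 0, 0, 40], [0, 0, -5, 0, 0, 0, 40]]}}

```text
clock: 28.3
position: [0.4557, -0.0064, 0.0341]
tool_rot: [-2.614, 1.57, 1.923]
force: [-0.1, -0.5, -6.0]
grip_width: 0.0581
```

>>> {"api": "play_rows", "payload": {"deltas": [[0, 0, -5, 0, 0, 0, 40], [0, 0, -2, 0, 0, 0, 40], [0, 0, -1, 0, 0, 0, 40], [0, 0, 0, 0, 0, 0, 40]]}}

```text
clock: 28.8
position: [0.4556, -0.0074, 0.0266]
tool_rot: [1.722, 1.57, -0.026]
force: [0.5, 0.2, -5.6]
grip_width: 0.058
```

>>> {"api": "play_rows", "payload": {"deltas": [[0, 0, -2, 0, 0, 0, 40], [0, 0, -1.5, 0, 0, 0, 40], [0, 0, -1, 0, 0, 0, 40], [0, 0, -0.7, 0, 0, 0, 40], [0, 0, 0, 0, 0, 0, 40]]}}

```text
clock: 29.42
position: [0.4554, -0.0073, 0.021]
tool_rot: [-1.295, 1.571, -3.043]
force: [-0.8, 0.3, -5.1]
grip_width: 0.0581
```

>>> {"api": "play_rows", "payload": {"deltas": [[0, 0, -0.6, 0, 0, 0, 40], [0, 0, -0.6, 0, 0, 0, 40], [0, 0, 0, 0, 0, 0, 40]]}}

```text
clock: 29.8
position: [0.4555, -0.0073, 0.0206]
tool_rot: [0.974, 1.57, -0.774]
force: [-6.3, -0.5, 20.3]
grip_width: 0.0582
```

>>> {"api": "play_rows", "payload": {"deltas": [[0, 0, 0, 0, 0, 0, 64], [0, 0, 0, 0, 0, 0, 70], [0, 0, 5, 0, 0, 0, 80], [0, 0, 30, 0, 0, 0, 85], [0, 0, 50, 0, 0, 0, 85], [0, 20, 50, 0, 0, 0, 85], [0, 40, 40, 0, 0, 0, 85], [0, 40, 20, 0, 0, 0, 85]]}}

```text
clock: 30.8
position: [0.4559, 0.0937, 0.2174]
tool_rot: [1.82, 1.568, 0.071]
force: [0.7, -0.6, -0.1]
grip_width: 0.085
```

```bash
python3 snap.py w15
```

```text
clock 30.8 tcp [0.4559 0.0937 0.2174] cam [0.467 0.16  0.36 ] fwd [-0.045 -0.264 -0.963] right [ 0.98 -0.18  0.  ]
```

>>> {"api": "play_rows", "payload": {"deltas": [[0, 45, 0, 0, 0, 0, 85], [0, 45, 0, 0, 0, 0, 85], [0, 45, 0, 0, 0, 0, 85], [0, 45, 0, 0, 0, 0, 85], [-5, 30, 0, 0, 0, 0, 85], [0, 0, 0, 0, 0, 0, 85]]}}

```text
clock: 31.6
position: [0.4494, 0.3048, 0.2149]
tool_rot: [-2.29, 1.57, 2.25]
force: [-1.1, -1.3, -1.2]
grip_width: 0.0849
```

Run:
```python
from h import *
s=vision.grab_frame("scene")[:,:,::-1]; t=vision.grab_frame("top")[:,:,::-1]; w=cv2.imread("pics/w15.png")
cv2.imwrite("pics/s15.png",s); cv2.imwrite("pics/t15.png",t)
A=crop(s,280,220,200,150,4); B=np.hstack([crop(t,355,185,200,150,2),cv2.resize(w,(400,300))])
cv2.imwrite("pics/fin.png",np.vstack([A[:300*1],B]) if 0 else np.vstack([np.hstack([crop(s,280,225,200,150,2),crop(t,345,185,200,150,2)]),np.hstack([cv2.resize(w,(480,300)),np.zeros((300,320,3),np.uint8)])]))
```

```text
(no output)
```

View pics/fin.png

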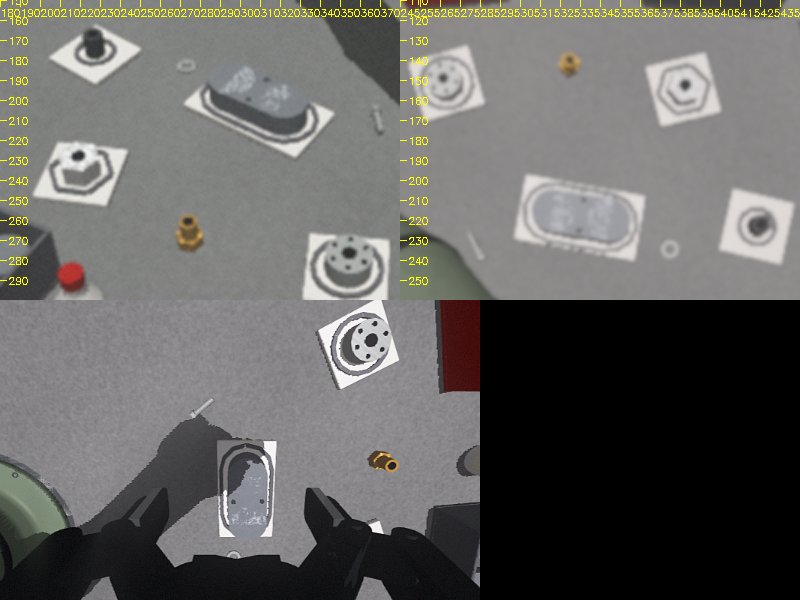

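All four parts lie inside their rims, and the fitting and the rest are untouched. One last numeric check of the housing from its two dots in w15, at (312,268) and (349,268), then hand in.

Run:
```python
from h import *
import pickle
from workcell import workorder
I=pickle.load(open("pics/w15.pkl","rb"))[1]
a,b=[onz(I,q,.042)*1e3 for q in((312,268),(349.3,268))]; m=(a+b)/2; print(m,np.hypot(*(b-a)[:2]),np.degrees(np.arctan2(*(b-a)[1::-1])))
s0=cv2.imread("pics/top0.png").astype(int);s1=cv2.imread("pics/t15.png").astype(int)
print("screwdriver diff",np.abs(s0-s1)[115:178,440:470].mean(),"fitting diff",np.abs(s0-s1)[134:150,320:340].mean())
if np.hypot(*(m[:2]-[455,-7]))<6: print(workorder.job_done())
```

```text
[456.32112199  -7.05413785  42.        ] 42.81572380648223 -10.272879273475644
screwdriver diff 5.000352733686067 fitting diff 4.733333333333333
the job is handed in; nothing more can be done
None
```

The stack is apart and each part lies upright in its matching nest. I moved them in the order sleeve, flange, hexagonal block, housing. The job was handed in at about 32 s of the 112 s allowed.

**Last checks:**
- **Placement:** measured against the nest centres, the sleeve, flange, block and housing are each within about 2 mm. The housing's yaw is -10.3° against the nest's -10.1°.
- **Set-down:** each part was lowered until light contact, between 6 and 20 N, before release. The gripper was clear of everything at the end.
- **Left alone:** the screwdriver and brass fitting look unmoved between the first and last top pictures, with only noise-level differences there. I did not touch the pink look-alikes.

**Disagreements:**
- **Nest heights:** the fixed cameras put the nest plates 4–6 mm too low, and scene and top views differed by up to 6 mm. I aimed by close wrist-camera views instead, because they gave the right heights and plate sizes.
- **Long nest centre:** my first wrist reading was about 4 mm off in y. I corrected it from the plate corners before placing the housing.

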